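# Find the nut runner that fits a rover wheel's hub nut

### The arm

A 6-joint arm with a two-finger parallel gripper is mounted at the origin on the work surface. World frame = base frame: x ahead of the robot, y to its left, z up, the work surface at z = 0. Lengths are in m, angles in degrees, forces in N, time in s.
With the tool pointing down it reaches from about 0.3 to 0.825 m from the base axis. Payload 5.4 kg.
Tool frame: the origin (TCP) lies on the centre line of the jaws, within the pads' length; the fingertips stand 25 mm ahead of it and the grasp point (between the pads) lies 6 mm ahead of it; z points along the fingers, y is the line along which they close (so a half turn about z gives the same grasp; the last joint's range is limited). The gripper opens to 92 mm and grips with 3 to 60 N. Pads are 20 mm wide; open, the fingers measure 128 mm over their backs; the gripper's body (75 mm by 189 mm) begins 69 mm behind the grasp point.
Start: joints at [-89.043, 9.076, 91.501, -0, 79.423, -12.038], TCP at [0.129, -0.56, 0.216] pointing down, gripper open.
Joint ranges: [-166.64, 166.64], [-54.1, 131.32], [10.49, 154.53], [-73.88, 253.88], [9.74, 151.15], [-171.62, 171.62]. Speed limits (degrees/s): [147.25, 147.25, 180, 180, 180, 180].

### API

Orientations are given as [roll, pitch, yaw] about the fixed x, y, z axes, in that order (R = Rz(yaw) Ry(pitch) Rx(roll)).
In Python, from station import observe, camera, close_job, search_frame, outline_of gives the robot as it stands.
- The arm moves only by the tool move_arm, never from a script. Its argument "series" is a list of rows, each a list of 3 entries, a list of its own where there are three numbers: the shift along the world's x, y, z in cm, then the turn, a rotation vector about the world's x, y, z in rad, then the closure, from -1 (fully open) to 1 (shut). In form: [[[tx, ty, tz], [wx, wy, wz], gripper], ...]. A call has exactly 10 rows; each row is the pose to reach, as a shift and turn from the pose commanded when the call began; what a row does not reach only later rows make up. A row lasts 1/8 s, in which the tool goes at most 62.5 mm and 10.7 degrees, less where a joint would pass 70% of its speed; a pose out of reach is approached as far as the arm can. A call with a gripper value outside its range is refused whole. The fingers move at their own pace and stop on an object; the grip force is fixed at half the most. Time passes only in rows, so rows that repeat a pose let the fingers close, or fill a call up. It gives the time, the measured TCP pose, the force, the opening and the grip force at its end, in the units of the state.
- observe(): the state, without advancing time (a new reading comes with each control period).
- camera(name): name is "scene" or "top"; returns a dict with "color" (420x560x3 uint8, red, green, blue), "fx", "fy", "cx", "cy" (pixels), "R" (3x3) and "t" (3): a world point X has camera coordinates R X + t. Camera axes: x right, y down, z forward; pixel columns grow to the right and rows downward; lengths in m; the calibration is good to about 2 mm. A picture is of the moment at which its call begins. There is no depth.
- close_job(): hands the job in; it is judged then, once.
Trained networks look in a picture, given as the dict that the camera call returned (one of the last four; its "shot" number tells which), for a name from the list of things; names that differ only in an ending like _2 or _b are one class to them, and where a whole thing is asked for, a point or a joint stands for the part that bears it (a point fixed in the world has none). Each returns a list of dicts, best first, with "p" (0 to 1); they miss things now and then, are a little off and sometimes report something else, mostly with a low value. They report only what shows in the picture. A call takes as long as a camera call. They do not tell look-alikes from the thing itself.
- search_frame(name, picture): "centre" ([x, y, z] in m, in world coordinates, good to about 4 mm: the middle of the surface that is visible of it).
- outline_of(name, picture): "region" (420x560 bool, what is visible of it).
The state is a dict: "t": time; "q": joint angles; "joint_vel": joint speeds; "effort": joint torques, N m; "position": TCP position; "eef_rot": TCP orientation; "wrist_force": force on the tool from outside, world axes, zero at the start; "ft_torque": the same for the moment, N m; "finger_gap": finger opening in m; "gripper_force": force on a finger pad.
Only numpy, scipy, OpenCV 4.12 (cv2) and the standard library are available. Lean on these libraries where they do the work, as an engineer would, in place of code of your own. Each camera call takes 0.05 s, during which the arm holds its last target. There are 200 camera calls.

### The job

The rover wheel on the plywood wheel stand is to come off, but it is not known which size its recessed hub nut is. Try the nut runners from the wooden tool stand on the nut until one goes fully down over it to the bottom of the recess, standing any that do not fit back upright in the tool stand. Finish still gripping the one that fits, upright and fully seated on the nut, ready to turn it, and leave the other things on the mat where they are.

Things in the scene. Friction and masses are not known exactly. Their poses are not given: they have to be found in the camera images.
- wheel_stand: fixed plywood plate, 170 x 170 x 15 mm, with four cradle blocks; the wheel (white rim, black tyre 125 mm across and 56 mm tall, orange hub in the middle) lies on it hub up, fixed, its axle upright over the plate's centre. Origin: centre of the plate's underside, z up. Tyre top 71 mm, hub top 61 mm above it. Two other wheels on the side tables are out of reach.
- hub_nut (a point): centre of the nut's underside on the floor of the hub recess, 45 mm above the plate's underside; axes as wheel_stand, the nut has a corner towards +x. Nut 14, 19 or 24 mm across flats, not told, 9 mm thick, top 3 mm tapered, axle end 13 mm up. The round recess is 16 mm deep and 3 mm wider than the fitting nose: a bigger nose stops on the hub top (16 mm up), a smaller socket on the nut top (9 mm up).
- stand: wooden tool stand, 66 x 216 x 32 mm (x, y, z), fixed, with three round wells 42 mm wide and 24 mm deep in a row along its y axis at y = -70, 0 and +70 mm. Origin: centre of its underside, z up; the wells' floors are 8 mm above it.
- runner_red: nut runner, red top, steel, 90 mm tall, 0.18 kg: knurled round grip 36 mm wide from 42 mm up to the top; below it a round nose 21.5 mm wide with a hex socket, open below, 30 mm deep, for nuts 14 mm across flats (1 mm play). Stands nose down in any one of the stand's wells. Origin: centre of the nose's open end, z up the tool, x to a corner of the socket.
- runner_yellow: nut runner, yellow top, steel, 90 mm tall, 0.18 kg: knurled round grip 36 mm wide from 42 mm up to the top; below it a round nose 27.5 mm wide with a hex socket, open below, 30 mm deep, for nuts 19 mm across flats (1 mm play). Stands nose down in any one of the stand's wells. Origin: centre of the nose's open end, z up the tool, x to a corner of the socket.
- runner_blue: nut runner, blue top, steel, 90 mm tall, 0.18 kg: knurled round grip 36 mm wide from 42 mm up to the top; below it a round nose 34 mm wide with a hex socket, open below, 30 mm deep, for nuts 24 mm across flats (1 mm play). Stands nose down in any one of the stand's wells. Origin: centre of the nose's open end, z up the tool, x to a corner of the socket.
- box_base: bystander: cream open control-box base, 130 x 90 x 55 mm. Origin: centre of its underside.
- solder_reel: bystander: reel of solder with blue flanges, 60 mm in diameter, 40 mm tall, standing. Origin: centre of its underside.
- screwdriver: bystander: screwdriver lying on the mat.
- dome_camera: bystander: small black dome camera, 54 mm in diameter, 56 mm tall. Origin: centre of its underside.
Things that resemble listed ones, but are neither listed nor needed, are in the scene too. What is shaped like the runner_red but white is not meant.

How it is judged:
By the outcome, as a careful person would: the job done as asked, in the order asked, and still so for the second after the job is handed in, while the arm keeps its last pose, push and grip.
It also fails if it takes over 64 s, if anything falls off the work surface, if the arm or the gripper's body presses on something with over 40 N, if the wrist force passes 120 N, or if a joint passes its speed limit or range.

## Working session

There is one attempt and no reset: what is moved stays moved. The work goes in short steps, Python scripts to look and compute and a tool call to move; the robot and the scene stay as the last step left them, time stands still between calls to the robot, and variables do not carry over. Pictures are saved under pics/ and viewed, at most 10 in all, crops included, and the job is handed in when it is done.

Besides the shell and the picture viewer there is one more tool, called after "Emit:" as name(argument=value, ...), one argument or row to a line, values as JSON. move_arm: Moves the arm, as the interface text tells. Its arguments: {"type":"object","properties":{"series":{"type":"array","items":{"type":"array"}}},"required":["series"]}

```bash
mkdir -p pics; cat > h.py <<'E'
import numpy as np, cv2
from station import *
def ray(c,u,v):
    R=np.array(c["R"]);t=np.array(c["t"]);o=-R.T@t
    d=R.T@np.array([(u-c["cx"])/c["fx"],(v-c["cy"])/c["fy"],1.]);return o,d
def onz(c,u,v,z):
    o,d=ray(c,u,v);return o+d*(z-o[2])/d[2]
def proj(c,X):
    p=np.array(c["R"])@np.array(X)+np.array(c["t"]);return p[0]/p[2]*c["fx"]+c["cx"],p[1]/p[2]*c["fy"]+c["cy"]
def save(c,n):cv2.imwrite("pics/"+n,c["color"][:,:,::-1])
E
python3 - <<'E'
from h import *
import cv2
print(observe())
for n in("top","scene"):
    c=camera(n)
    cv2.imwrite(f"pics/{n}0.png",cv2.resize(c["color"][:,:,::-1],(800,600),interpolation=cv2.INTER_CUBIC))
    print(n,c["fx"],np.round(-np.array(c["R"]).T@np.array(c["t"]),3))
    for k in["wheel_stand","stand","runner_red","runner_yellow","runner_blue","box_base","solder_reel","screwdriver","dome_camera"]:
        print(k,[(np.round(d["centre"],4).tolist(),round(d["p"],2),np.round(proj(c,d["centre"])).tolist()) for d in search_frame(k,c)][:3])
E
```

```text
{'t': 0.0, 'q': array([-8.90444010e+01,  9.11280736e+00,  9.15723856e+01,  1.42883008e-03,
        7.94228123e+01, -1.20374036e+01]), 'joint_vel': array([ 0.04146226, -0.12709056,  0.01622445,  0.0338043 ,  0.0555566 ,
       -0.01869457]), 'effort': array([-1.14045604e-03, -3.85574770e+01, -3.22107840e+01,  7.00093014e-02,
        3.79740377e-02, -1.23505188e-04]), 'position': array([ 0.12925929, -0.55964149,  0.21541553]), 'eef_rot': array([-1.79894662e+02, -2.38976762e-02,  1.29927171e+01]), 'wrist_force': array([-0.09381609,  0.59262386,  0.42418245]), 'ft_torque': array([-0.03380552,  0.00847367,  0.03129185]), 'gripper_force': 0.0, 'finger_gap': 0.09186393251293025}
top 400.18713836607776 [ 0.42  -0.021  1.075]
wheel_stand [([0.5166, -0.1377, 0.0191], 0.57, [317.0, 190.0])]
stand []
runner_red [([0.2113, 0.3762, 0.0871], 0.78, [113.0, 319.0]), ([0.5158, 0.2826, 0.1008], 0.75, [148.0, 193.0])]
runner_yellow [([0.5145, -0.1325, 0.0214], 0.69, [315.0, 191.0]), ([0.5186, 0.2156, 0.0983], 0.49, [176.0, 191.0])]
runner_blue [([0.5197, 0.1431, 0.1003], 0.71, [206.0, 189.0])]
box_base 
[... 341 characters left out ...]
 279.0])]
stand [([0.5428, 0.1926, 0.0368], 0.95, [349.0, 201.0])]
runner_red [([0.3852, 0.1726, 0.0199], 0.66, [309.0, 173.0]), ([0.2148, 0.3743, 0.0661], 0.59, [330.0, 109.0]), ([0.5235, 0.2812, 0.0851], 0.51, [372.0, 172.0])]
runner_yellow [([0.5244, 0.2107, 0.0851], 0.77, [352.0, 182.0])]
runner_blue [([0.53, 0.1329, 0.0856], 0.54, [330.0, 194.0])]
box_base [([0.53, -0.3874, 0.016], 0.86, [142.0, 306.0]), ([0.385, 0.1739, 0.0226], 0.72, [309.0, 172.0]), ([0.7285, -0.0071, 0.0477], 0.51, [332.0, 285.0])]
solder_reel [([0.7316, -0.0095, 0.0452], 0.58, [332.0, 287.0])]
screwdriver [([0.3848, 0.174, 0.0231], 0.86, [309.0, 172.0])]
dome_camera [([0.7485, 0.2377, 0.042], 0.86, [416.0, 245.0])]
```

View pics/top0.png

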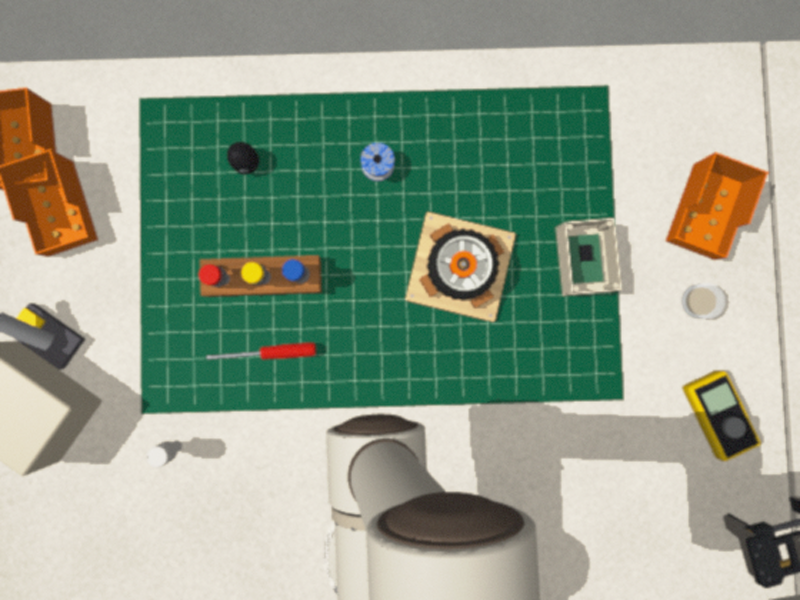

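View pics/scene0.png

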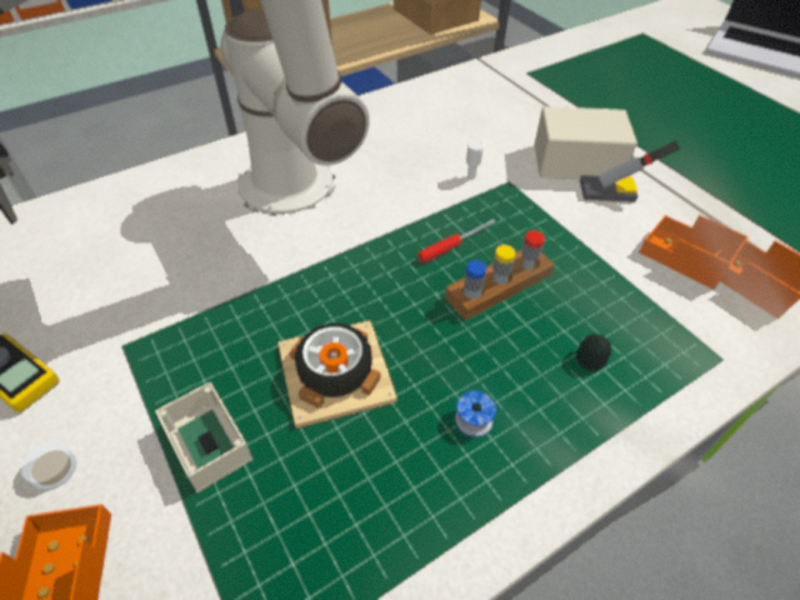

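```bash
python3 - <<'E'
from h import *
c=camera("top")
im=c["color"]
crop=im[150:230,275:355][:,:,::-1]
a=cv2.resize(crop,(560,560),interpolation=cv2.INTER_CUBIC)
cv2.imwrite("pics/hub.png",a)
b=cv2.resize(im[160:230,110:250][:,:,::-1],(800,400),interpolation=cv2.INTER_CUBIC);cv2.imwrite("pics/tools.png",b)
E
```

```text
(no output)
```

View pics/hub.png

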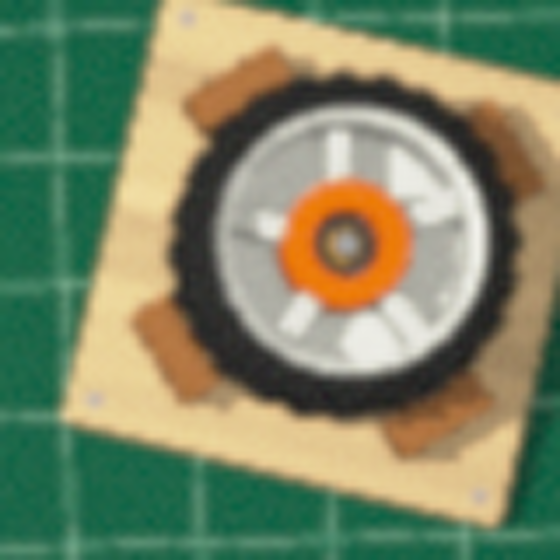

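View pics/tools.png

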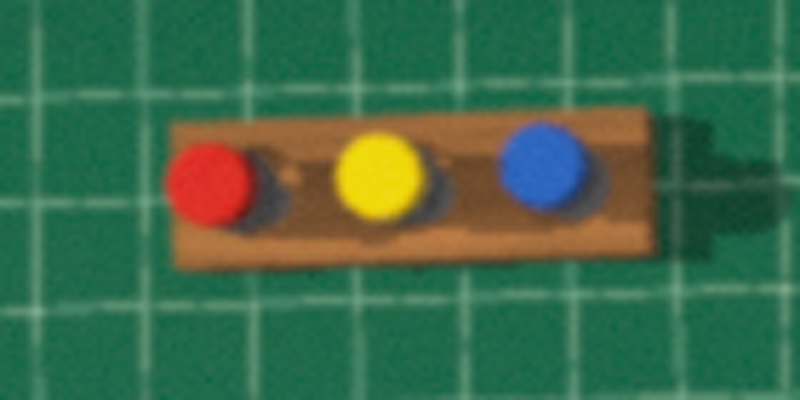

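The top view shows the stand with red (209,273), yellow (252,272) and blue (293,270) in 800-px coordinates, and the wheel hub at (462,264). The dark recess is about 22 mm wide, which suggests the small (red) size. The white look-alike is at (160,455), away from the mat.

```bash
cat >> h.py <<'E'
def blob(c,lo,hi,box):
    hsv=cv2.cvtColor(c["color"],cv2.COLOR_RGB2HSV);m=cv2.inRange(hsv,lo,hi)
    if lo[0]==0 and hi[0]<8: m|=cv2.inRange(hsv,(172,lo[1],lo[2]),(180,255,255))
    k=np.zeros_like(m);x0,x1,y0,y1=box;k[y0:y1,x0:x1]=m[y0:y1,x0:x1]
    n,l,s,ce=cv2.connectedComponentsWithStats(k);i=1+np.argmax(s[1:,4])
    cn=max(cv2.findContours((l==i).astype(np.uint8),cv2.RETR_EXTERNAL,cv2.CHAIN_APPROX_NONE)[0],key=cv2.contourArea)
    h=cv2.convexHull(cn);M=cv2.moments(h);return (M["m10"]/M["m00"],M["m01"]/M["m00"]),s[i]
def tri(c1,p1,c2,p2):
    P=lambda c:np.array([[c["fx"],0,c["cx"]],[0,c["fy"],c["cy"]],[0,0,1]])@np.c_[c["R"],c["t"]]
    X=cv2.triangulatePoints(P(c1),P(c2),np.array(p1).reshape(2,1),np.array(p2).reshape(2,1)).ravel();return X[:3]/X[3]
E
python3 - <<'E'
from h import *
a=camera("top");b=camera("scene")
for nm,lo,hi,z,A,B in[("red",(0,150,90),(6,255,255),.097,(130,165,175,205),(355,400,150,200)),
  ("yel",(22,150,90),(35,255,255),.097,(165,190,175,205),(335,370,160,200)),
  ("blu",(100,120,60),(125,255,255),.097,(190,222,175,205),(315,345,170,210)),
  ("hub",(5,170,120),(16,255,255),.061,(300,350,160,210),(215,255,225,275))]:
    p,s=blob(a,lo,hi,A);q,s2=blob(b,lo,hi,B)
    print(nm,np.round(p,1),s,np.round(q,1),s2,"top",np.round(onz(a,*p,z),4),"scn",np.round(onz(b,*q,z),4),"tri",np.round(tri(a,p,b,q),4))
# plate corners (hub crop px/7) 
for u,v in[(62,412),(500,524),(160,0)]: print(np.round(onz(a,275+u/7-.5,150+v/7-.5,.015),4))
E
```

```text
red [146.6 192. ] [139 185  16  15 187] [373.8 167. ] [368 162  13  11 123] top [0.5177 0.2884 0.097 ] scn [0.5204 0.2866 0.097 ] tri [0.518  0.2894 0.0937]
yel [176.3 190.5] [169 183  16  16 197] [353.3 177.2] [347 171  14  13 146] top [0.5191 0.2154 0.097 ] scn [0.5214 0.2143 0.097 ] tri [0.5195 0.2162 0.0943]
blu [205.  188.8] [198 182  15  14 164] [332.7 188.1] [326 182  15  13 154] top [0.5215 0.1452 0.097 ] scn [0.5242 0.1437 0.097 ] tri [0.5219 0.1458 0.0938]
hub [323.8 184.6] [315 176  18  18 184] [233.3 249.2] [224 240  19  20 239] top [ 0.5272 -0.151   0.061 ] scn [ 0.5332 -0.1534  0.061 ] tri [ 0.5282 -0.1517  0.0535]
[ 0.472  -0.0475  0.015 ]
[ 0.4249 -0.2118  0.015 ]
[ 0.6283 -0.0896  0.015 ]
```

Emit:
move_arm(
  series=[
    [[32,40,0],[0,0,0.8],-1],
    [[32,40,0],[0,0,0.8],-1],
    [[32,40,0],[0,0,0.8],-1],
    [[32,40,0],[0,0,0.8],-1],
    [[32,40,0],[0,0,0.8],-1],
    [[32,40,0],[0,0,0.8],-1],
    [[32,40,0],[0,0,0.8],-1],
    [[32,40,0],[0,0,0.8],-1],
    [[32,40,0],[0,0,0.8],-1],
    [[32,40,0],[0,0,0.8],-1],
  ],
)

```text
t: 2.4
position: [0.4493, -0.1601, 0.2164]
eef_rot: [-180.0, 0.0, 58.9]
wrist_force: [-0.6, -0.3, -0.6]
finger_gap: 0.092
gripper_force: 0.0
```

Emit:
move_arm(
  series=[
    [[7,44.8,-3],[0,0,0.569],-1],
    [[7,44.8,-3],[0,0,0.569],-1],
    [[7,44.8,-3],[0,0,0.569],-1],
    [[7,44.8,-3],[0,0,0.569],-1],
    [[7,44.8,-3],[0,0,0.569],-1],
    [[7,44.8,-3],[0,0,0.569],-1],
    [[7,44.8,-3],[0,0,0.569],-1],
    [[7,44.8,-3],[0,0,0.569],-1],
    [[7,44.8,-3],[0,0,0.569],-1],
    [[7,44.8,-3],[0,0,0.569],-1],
  ],
)

```text
t: 3.65
position: [0.5197, 0.2855, 0.1865]
eef_rot: [-180.0, 0.0, 91.3]
wrist_force: [-0.2, -0.1, 0.5]
finger_gap: 0.0923
gripper_force: 0.0
```

Emit:
move_arm(
  series=[
    [[0,0.25,-4],[0,0,0],-1],
    [[0,0.25,-7],[0,0,0],-1],
    [[0,0.25,-9],[0,0,0],-1],
    [[0,0.25,-10.3],[0,0,0],-1],
    [[0,0.25,-10.3],[0,0,0],-1],
    [[0,0.25,-10.3],[0,0,0],-0.2],
    [[0,0.25,-10.3],[0,0,0],0.2],
    [[0,0.25,-10.3],[0,0,0],1],
    [[0,0.25,-10.3],[0,0,0],1],
    [[0,0.25,-10.3],[0,0,0],1],
  ],
)

```text
t: 4.9
position: [0.5192, 0.2903, 0.0834]
eef_rot: [-180.0, 0.0, 91.4]
wrist_force: [-0.1, 0.4, -0.6]
finger_gap: 0.0442
gripper_force: 0.0
```

Emit:
move_arm(
  series=[
    [[0,0,0],[0,0,0],1],
    [[0,0,0],[0,0,0],1],
    [[0,0,2],[0,0,0],1],
    [[0,0,4],[0,0,0],1],
    [[0,0,7],[0,0,0],1],
    [[0,0,10],[0,0,0],1],
    [[0,0,10],[0,0,0],1],
    [[0,0,10],[0,0,0],1],
    [[0,0,10],[0,0,0],1],
    [[0,0,10],[0,0,0],1],
  ],
)

```text
t: 6.15
position: [0.5186, 0.29, 0.1821]
eef_rot: [-179.9, 0.0, 91.4]
wrist_force: [0.4, 0.1, -0.8]
finger_gap: 0.0351
gripper_force: 29.9
```

Emit:
move_arm(
  series=[
    [[1,-44,0],[0,0,0],1],
    [[1,-44,0],[0,0,0],1],
    [[1,-44,0],[0,0,0],1],
    [[1,-44,0],[0,0,0],1],
    [[1,-44,0],[0,0,0],1],
    [[1,-44,0],[0,0,0],1],
    [[1,-44,0],[0,0,0],1],
    [[1,-44,0],[0,0,0],1],
    [[1,-44,0],[0,0,0],1],
    [[1,-44,0],[0,0,0],1],
  ],
)

```text
t: 7.4
position: [0.5292, -0.1481, 0.1831]
eef_rot: [-180.0, -0.0, 91.5]
wrist_force: [-0.1, -0.4, -2.3]
finger_gap: 0.035
gripper_force: 29.9
```

```bash
python3 - <<'E'
from h import *
print(observe()["position"],observe()["eef_rot"])
a=camera("top");b=camera("scene")
A=cv2.resize(a["color"][140:230,270:370],(400,360),interpolation=cv2.INTER_CUBIC)
B=cv2.resize(b["color"][190:290,190:290],(400,400),interpolation=cv2.INTER_CUBIC)
o=np.zeros((400,800,3),np.uint8);o[:360,:400]=A;o[:,400:]=B
cv2.imwrite("pics/hover.png",o[:,:,::-1])
E
```

```text
[ 0.52920266 -0.14814057  0.18309094] [-1.79967267e+02 -4.47552560e-02  9.15385339e+01]
```

View pics/hover.png

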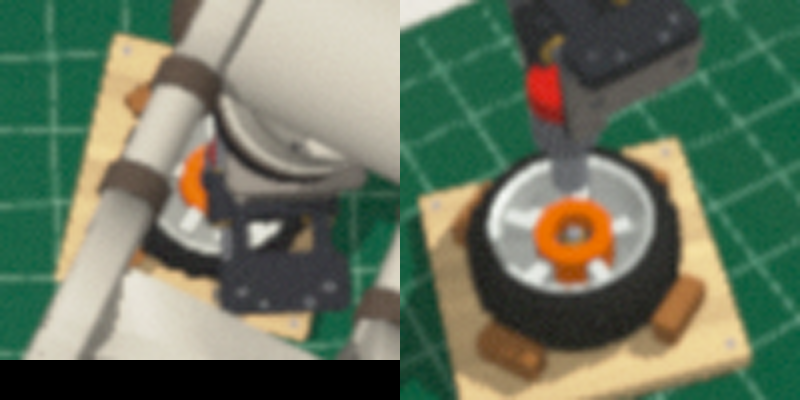

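```bash
python3 - <<'E'
from h import *
a=camera("top");b=camera("scene")
print("rim scn",np.round(onz(b,233.5,247.4,.061),4), "rim top",np.round(onz(a,323.8,184.6,.061),4), "hole top",np.round(onz(a,275+345.5/7-.5,150+243.5/7-.5,.058),4))
th=np.linspace(0,6.28,60)
X=np.array([proj(b,(.529+.01075*np.cos(t),-.149+.01075*np.sin(t),.109)) for t in th]);Y=(X-190+.5)*4-.5;Y[:,0]+=400
print("nose pred crop",Y.min(0),Y.max(0),Y.mean(0))
for nm,r in(("hub outer",.0245),("recess",.01225)):
    X=np.array([proj(b,(.5285+r*np.cos(t),-.152+r*np.sin(t),.061)) for t in th]);Y=(X-190+.5)*4-.5;Y[:,0]+=400;print(nm,Y.min(0),Y.max(0),Y.mean(0))
B=cv2.resize(b["color"][220:280,205:265],(600,600),interpolation=cv2.INTER_CUBIC)
cv2.imwrite("pics/hov2.png",B[:,:,::-1])
E
```

```text
rim scn [ 0.5289 -0.1506  0.061 ] rim top [ 0.5273 -0.151   0.061 ] hole top [ 0.5284 -0.1516  0.058 ]
nose pred crop [552.92284316 166.48932797] [590.74608521 196.78025236] [571.9823116  181.78376521]
hub outer [531.48737819 198.1723829 ] [614.52317154 266.37148996] [573.35378958 232.45187085]
recess [552.2983155  214.79235428] [593.80711105 248.8847336 ] [573.21587038 232.00003298]
```

View pics/hov2.png

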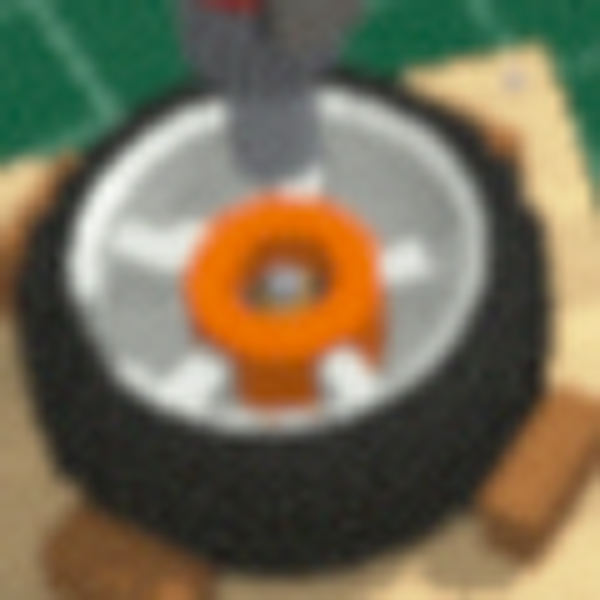

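Emit:
move_arm(
  series=[
    [[0,-0.15,-2],[0,0,0],1],
    [[0,-0.15,-3.5],[0,0,0],1],
    [[0,-0.15,-4.4],[0,0,0],1],
    [[0,-0.15,-4.5],[0,0,0],1],
    [[0,-0.15,-4.6],[0,0,0],1],
    [[0,-0.15,-4.7],[0,0,0],1],
    [[0,-0.15,-4.8],[0,0,0],1],
    [[0,-0.15,-4.9],[0,0,0],1],
    [[0,-0.15,-5.0],[0,0,0],1],
    [[0,-0.15,-5.0],[0,0,0],1],
  ],
)

```text
t: 8.85
position: [0.5292, -0.1512, 0.1333]
eef_rot: [-180.0, -0.0, 91.4]
wrist_force: [0.2, 0.3, -1.7]
finger_gap: 0.0354
gripper_force: 29.9
```

Emit:
move_arm(
  series=[
    [[0,0,-0.05],[0,0,0],1],
    [[0,0,-0.1],[0,0,0],1],
    [[0,0,-0.15],[0,0,0],1],
    [[0,0,-0.2],[0,0,0],1],
    [[0,0,-0.25],[0,0,0],1],
    [[0,0,-0.3],[0,0,0],1],
    [[0,0,-0.35],[0,0,0],1],
    [[0,0,-0.4],[0,0,0],1],
    [[0,0,-0.4],[0,0,0],1],
    [[0,0,-0.4],[0,0,0],1],
  ],
)

```text
t: 10.1
position: [0.5293, -0.1513, 0.1294]
eef_rot: [180.0, 0.0, 91.4]
wrist_force: [0.2, 0.2, -1.2]
finger_gap: 0.0354
gripper_force: 29.9
```

Emit:
move_arm(
  series=[
    [[0,0,-0.05],[0,0,0],1],
    [[0,0,-0.1],[0,0,0],1],
    [[0,0,-0.15],[0,0,0],1],
    [[0,0,-0.2],[0,0,0],1],
    [[0,0,-0.25],[0,0,0],1],
    [[0,0,-0.3],[0,0,0],1],
    [[0,0,-0.3],[0,0,0],1],
    [[0,0,-0.3],[0,0,0],1],
    [[0,0,-0.3],[0,0,0],1],
    [[0,0,-0.3],[0,0,0],1],
  ],
)

```text
t: 11.35
position: [0.5293, -0.1513, 0.1265]
eef_rot: [-180.0, 0.0, 91.4]
wrist_force: [-0.5, 0.7, -0.2]
finger_gap: 0.0349
gripper_force: 30.0
```

Emit:
move_arm(
  series=[
    [[0,0,-0.05],[0,0,0],1],
    [[0,0,-0.1],[0,0,0],1],
    [[0,0,-0.15],[0,0,0],1],
    [[0,0,-0.2],[0,0,0],1],
    [[0,0,-0.25],[0,0,0],1],
    [[0,0,-0.3],[0,0,0],1],
    [[0,0,-0.3],[0,0,0],1],
    [[0,0,-0.3],[0,0,0],1],
    [[0,0,-0.3],[0,0,0],1],
    [[0,0,-0.3],[0,0,0],1],
  ],
)

```text
t: 12.6
position: [0.5293, -0.1515, 0.1243]
eef_rot: [180.0, 0.0, 91.4]
wrist_force: [-3.8, 0.6, 6.8]
finger_gap: 0.0354
gripper_force: 30.1
```

Emit:
move_arm(
  series=[
    [[-0.05,0,0],[0,0,0.03],1],
    [[-0.05,0,-0.05],[0,0,0.06],1],
    [[-0.05,0,-0.1],[0,0,0.09],1],
    [[-0.05,0,-0.1],[0,0,0.12],1],
    [[-0.05,0,-0.1],[0,0,0.15],1],
    [[-0.05,0,-0.1],[0,0,0.18],1],
    [[-0.05,0,-0.1],[0,0,0.21],1],
    [[-0.05,0,-0.1],[0,0,0.24],1],
    [[-0.05,0,-0.1],[0,0,0.27],1],
    [[-0.05,0,-0.1],[0,0,0.3],1],
  ],
)

```text
t: 13.85
position: [0.5287, -0.1511, 0.1219]
eef_rot: [-180.0, -0.0, 108.7]
wrist_force: [-1.3, -0.2, 0.3]
finger_gap: 0.0354
gripper_force: 30.0
```

```bash
python3 -c "
from h import *
o=observe();print(o['position'],o['eef_rot'],o['wrist_force'],o['ft_torque'],o['q'][5])"
```

```text
[ 0.52866526 -0.15108542  0.12193851] [-1.79995619e+02 -2.48835537e-02  1.08731726e+02] [-1.27582355 -0.16968062  0.31004146] [0.15093662 0.15146632 0.05322824] -47.290020625265434
```

Emit:
move_arm(
  series=[
    [[0,0,-0.05],[0,0,0],1],
    [[0,0,-0.1],[0,0,0],1],
    [[0,0,-0.15],[0,0,0],1],
    [[0,0,-0.2],[0,0,0],1],
    [[0,0,-0.25],[0,0,0],1],
    [[0,0,-0.3],[0,0,0],1],
    [[0,0,-0.35],[0,0,0],1],
    [[0,0,-0.4],[0,0,0],1],
    [[0,0,-0.4],[0,0,0],1],
    [[0,0,-0.4],[0,0,0],1],
  ],
)

```text
t: 15.1
position: [0.5292, -0.1519, 0.1202]
eef_rot: [180.0, 0.1, 108.6]
wrist_force: [-5.3, 0.1, 11.3]
finger_gap: 0.0349
gripper_force: 30.1
```

```bash
python3 -c "
from h import *
o=observe();print(o['position'],o['wrist_force'],o['ft_torque'])"
```

```text
[ 0.52920902 -0.15191414  0.12024326] [-5.33653034  0.14177484 11.29256605] [ 0.20870391  1.10628556 -0.01142562]
```

Emit:
move_arm(
  series=[
    [[-0.05,0,0],[0,0,0],1],
    [[-0.1,0,0],[0,0,0],1],
    [[-0.1,0,0],[0,0,0.04],1],
    [[-0.1,0,0],[0,0,0.08],1],
    [[-0.1,0,0],[0,0,0.04],1],
    [[-0.1,0,0],[0,0,0],1],
    [[-0.1,0,0],[0,0,-0.04],1],
    [[-0.1,0,0],[0,0,-0.08],1],
    [[-0.1,0,0],[0,0,-0.04],1],
    [[-0.1,0,0],[0,0,0],1],
  ],
)

```text
t: 16.35
position: [0.5288, -0.1517, 0.1202]
eef_rot: [179.9, 0.1, 108.7]
wrist_force: [-2.6, 1.6, 10.9]
finger_gap: 0.0352
gripper_force: 30.0
```

```bash
python3 -c "
from h import *
o=observe();print(o['position'],o['wrist_force'],o['ft_torque'])
b=camera('scene')
B=cv2.resize(b['color'][200:280,205:285],(600,600),interpolation=cv2.INTER_CUBIC)
cv2.imwrite('pics/seat.png',B[:,:,::-1])"
```

```text
[ 0.52880412 -0.15166473  0.12020437] [-2.63424515  1.62584537 10.93097169] [0.37184028 0.54031746 0.00932252]
```

View pics/seat.png

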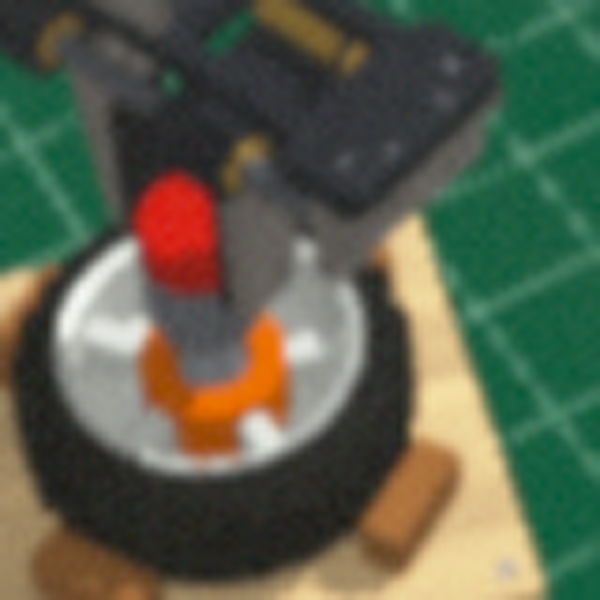

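Emit:
move_arm(
  series=[
    [[-0.05,0,-0.1],[0,0,0],1],
    [[-0.05,0,-0.2],[0,0,0.05],1],
    [[-0.05,0,-0.2],[0,0,0.1],1],
    [[-0.05,0,-0.2],[0,0,0.15],1],
    [[-0.05,0,-0.2],[0,0,0.1],1],
    [[-0.05,0,-0.2],[0,0,0],1],
    [[-0.05,0,-0.2],[0,0,-0.1],1],
    [[-0.05,0,-0.2],[0,0,-0.15],1],
    [[-0.05,0,-0.2],[0,0,-0.15],1],
    [[-0.05,0,-0.2],[0,0,-0.15],1],
  ],
)

```text
t: 17.65
position: [0.529, -0.1524, 0.12]
eef_rot: [179.8, 0.2, 100.1]
wrist_force: [-4.6, 2.2, 18.9]
finger_gap: 0.0353
gripper_force: 30.1
```

```bash
python3 -c "
from h import *
o=observe();print(o['position'],o['eef_rot'],o['wrist_force'],o['ft_torque'])"
```

```text
[ 0.5289725  -0.15242017  0.12004287] [179.81927959   0.19800134 100.06429869] [-4.62158409  2.23615889 18.9480187 ] [0.32924161 1.11036082 0.18569017]
```

Emit:
move_arm(
  series=[
    [[0,0,0.2],[0,0,0.05],1],
    [[0,0,0.3],[0,0,0.1],1],
    [[0,0,0.3],[0,0,0.15],1],
    [[0,0,0.3],[0,0,0.15],0.5],
    [[0,0,0.3],[0,0,0.15],0],
    [[0,0,0.3],[0,0,0.15],-0.5],
    [[0,0,0.3],[0,0,0.15],-0.5],
    [[0,0,0.3],[0,0,0.15],-0.5],
    [[0,0,0.3],[0,0,0.15],-0.5],
    [[0,0,0.3],[0,0,0.15],-0.5],
  ],
)

```text
t: 18.9
position: [0.5273, -0.1513, 0.1194]
eef_rot: [-180.0, 0.0, 108.6]
wrist_force: [0.2, -0.9, -1.8]
finger_gap: 0.0686
gripper_force: 0.0
```

Emit:
move_arm(
  series=[
    [[0.1,0,2],[0,0,0],-0.5],
    [[0.1,0,4.5],[0,0,0],-0.5],
    [[0.1,0,6],[0,0,0],-0.5],
    [[0.1,0,6],[0,0,0],0],
    [[0.1,0,6],[0,0,0],0.5],
    [[0.1,0,6],[0,0,0],1],
    [[0.1,0,6],[0,0,0],1],
    [[0.1,0,6],[0,0,0],1],
    [[0.1,0,6],[0,0,0],1],
    [[0.1,0,6],[0,0,0],1],
  ],
)

```text
t: 20.15
position: [0.5283, -0.1513, 0.1794]
eef_rot: [180.0, 0.0, 108.6]
wrist_force: [0.8, 0.6, -0.5]
finger_gap: 0.0013
gripper_force: 0.0
```

Emit:
move_arm(
  series=[
    [[0,0,-1],[0,0,0],1],
    [[0,0,-1.5],[0,0,0],1],
    [[0,0,-1.6],[0,0,0],1],
    [[0,0,-1.7],[0,0,0],1],
    [[0,0,-1.8],[0,0,0],1],
    [[0,0,-1.9],[0,0,0],1],
    [[0,0,-2],[0,0,0],1],
    [[0,0,-2.1],[0,0,0],1],
    [[0,0,-2.1],[0,0,0],1],
    [[0,0,-2.1],[0,0,0],1],
  ],
)

```text
t: 21.4
position: [0.5283, -0.1513, 0.1584]
eef_rot: [180.0, 0.0, 108.6]
wrist_force: [0.3, -0.1, -0.6]
finger_gap: 0.0004
gripper_force: 0.0
```

Emit:
move_arm(
  series=[
    [[0,0,-0.05],[0,0,0],1],
    [[0,0,-0.1],[0,0,0],1],
    [[0,0,-0.15],[0,0,0],1],
    [[0,0,-0.2],[0,0,0],1],
    [[0,0,-0.25],[0,0,0],1],
    [[0,0,-0.3],[0,0,0],1],
    [[0,0,-0.3],[0,0,0],1],
    [[0,0,-0.3],[0,0,0],1],
    [[0,0,-0.3],[0,0,0],1],
    [[0,0,-0.3],[0,0,0],1],
  ],
)

```text
t: 22.65
position: [0.5283, -0.1513, 0.1555]
eef_rot: [180.0, 0.0, 108.6]
wrist_force: [-0.5, 0.1, -0.3]
finger_gap: 0.0003
gripper_force: 0.0
```

```bash
python3 -c "
from h import *
o=observe();print(o['position'],o['wrist_force'])
b=camera('scene')
B=cv2.resize(b['color'][190:270,205:285],(600,600),interpolation=cv2.INTER_CUBIC)
cv2.imwrite('pics/touch.png',B[:,:,::-1])"
```

```text
[ 0.52829186 -0.1512711   0.15545813] [-0.52969596  0.05312618 -0.26348996]
```

View pics/touch.png

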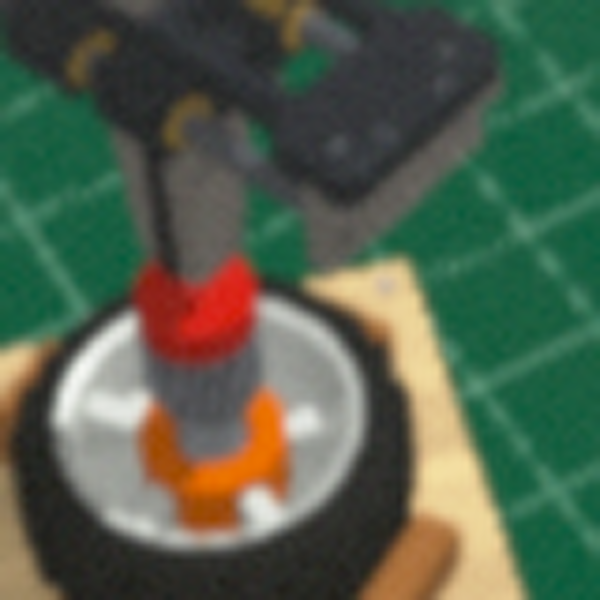

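Emit:
move_arm(
  series=[
    [[0,0,-0.05],[0,0,0],1],
    [[0,0,-0.1],[0,0,0],1],
    [[0,0,-0.15],[0,0,0],1],
    [[0,0,-0.2],[0,0,0],1],
    [[0,0,-0.25],[0,0,0],1],
    [[0,0,-0.3],[0,0,0],1],
    [[0,0,-0.35],[0,0,0],1],
    [[0,0,-0.4],[0,0,0],1],
    [[0,0,-0.4],[0,0,0],1],
    [[0,0,-0.4],[0,0,0],1],
  ],
)

```text
t: 23.95
position: [0.5283, -0.1513, 0.1514]
eef_rot: [180.0, 0.0, 108.6]
wrist_force: [-0.4, 0.2, -0.2]
finger_gap: 0.0004
gripper_force: 0.0
```

Emit:
move_arm(
  series=[
    [[0,0,4],[0,0,0],1],
    [[0,0,9],[0,0,0],0],
    [[-5,0,12],[0,0,0],-0.5],
    [[-11,0,12],[0,0,0],-0.5],
    [[-16,0,12],[0,0,0],-0.5],
    [[-16,0,12],[0,0,0],-0.5],
    [[-16,0,12],[0,0,0],-0.5],
    [[-16,0,12],[0,0,0],-0.5],
    [[-16,0,12],[0,0,0],-0.5],
    [[-16,0,12],[0,0,0],-0.5],
  ],
)

```text
t: 25.2
position: [0.3686, -0.1512, 0.2712]
eef_rot: [-180.0, -0.0, 108.7]
wrist_force: [-0.0, 0.3, 0.2]
finger_gap: 0.0689
gripper_force: 0.0
```

```bash
python3 - <<'E'
from h import *
a=camera("top");b=camera("scene")
lo,hi=(0,150,90),(4,255,255)
def r(c,box): return blob(c,lo,hi,box)
for box in[(205,255,190,250)]:
    q,s=r(b,box);print(q,s,"scn@.134",onz(b,*q,.134))
try:
    p,s=r(a,(300,350,160,210));print(p,s,"top@.134",onz(a,*p,.134),"tri",tri(a,p,b,q))
except Exception as e:print(e)
for X in[(.5285,-.151,.131),(.5285,-.151,.134),(.5285,-.151,.1307)]:print(proj(b,X),proj(a,X))
A=cv2.resize(a["color"][155:215,295:355],(400,400),interpolation=cv2.INTER_CUBIC);B=cv2.resize(b["color"][205:265,205:265],(400,400),interpolation=cv2.INTER_CUBIC)
cv2.imwrite("pics/chk.png",np.hstack([A,B])[:,:,::-1])
E
```

```text
(230.78804855275442, 229.8935574229692) [223 223  17  15 194] scn@.134 [ 0.53184105 -0.15291688  0.134     ]
(327.5430944963655, 181.00830737279335) [320 174  16  15 175] top@.134 [ 0.52777055 -0.15078961  0.134     ] tri [ 0.52832764 -0.15147454  0.12911059]
(np.float64(230.9501383191013), np.float64(229.3422423672328)) (np.float64(327.45110030640495), np.float64(180.84919119491286))
(np.float64(230.84491029881195), np.float64(228.52285008940572)) (np.float64(327.62111041506347), np.float64(180.69859319139542))
(np.float64(230.96063223137324), np.float64(229.42395663550639)) (np.float64(327.4341583567086), np.float64(180.86419867782126))
```

View pics/chk.png

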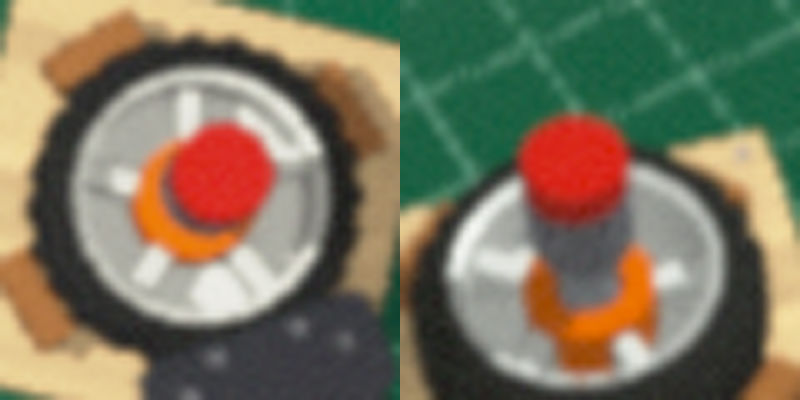

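Emit:
move_arm(
  series=[
    [[6,0,0],[0,0,0],-1],
    [[12,0,0],[0,0,0],-1],
    [[16,0,0],[0,0,0],-1],
    [[16,0,0],[0,0,0],-1],
    [[16,0,0],[0,0,0],-1],
    [[16,0,-5],[0,0,0],-1],
    [[16,0,-10],[0,0,0],-1],
    [[16,0,-13],[0,0,0],-1],
    [[16,0,-15.2],[0,0,0],-1],
    [[16,0,-15.2],[0,0,0],-1],
  ],
)

```text
t: 26.55
position: [0.5261, -0.1508, 0.1183]
eef_rot: [-179.9, -0.1, 108.6]
wrist_force: [0.3, 0.1, -0.2]
finger_gap: 0.0917
gripper_force: 0.0
```

Emit:
move_arm(
  series=[
    [[0,0,0],[0,0,0],-0.5],
    [[0,0,0],[0,0,0],0],
    [[0,0,0],[0,0,0],0.3],
    [[0,0,0],[0,0,0],1],
    [[0,0,0],[0,0,0],1],
    [[0,0,0],[0,0,0],1],
    [[0,0,0],[0,0,0],1],
    [[0,0,-0.05],[0,0,0],1],
    [[0,0,-0.1],[0,0,0],1],
    [[0,0,-0.1],[0,0,0],1],
  ],
)

```text
t: 27.8
position: [0.5284, -0.1516, 0.1193]
eef_rot: [-180.0, 0.0, 108.6]
wrist_force: [-2.0, 0.0, 6.5]
finger_gap: 0.0357
gripper_force: 30.0
```

Emit:
move_arm(
  series=[
    [[0,0,-0.05],[0,0,0],1],
    [[0,0,-0.05],[0,0,0.05],1],
    [[0,0,-0.05],[0,0,0.1],1],
    [[0,0,-0.05],[0,0,0.05],1],
    [[0,0,-0.05],[0,0,-0.05],1],
    [[0,0,-0.05],[0,0,-0.1],1],
    [[0,0,-0.05],[0,0,-0.05],1],
    [[0,0,-0.05],[0,0,0],1],
    [[0,0,-0.05],[0,0,0],1],
    [[0,0,-0.05],[0,0,0],1],
  ],
)

```text
t: 29.05
position: [0.5285, -0.1517, 0.1193]
eef_rot: [-180.0, 0.1, 108.6]
wrist_force: [-3.6, 0.2, 8.5]
finger_gap: 0.0352
gripper_force: 30.0
```

```bash
python3 -c "
from h import *
o=observe();print(o['position'],o['eef_rot'],o['wrist_force'],o['ft_torque'],o['finger_gap'],o['gripper_force'])"
```

```text
[ 0.52848526 -0.15171864  0.11927393] [-1.79997968e+02  5.75505356e-02  1.08629529e+02] [-3.58518697  0.17112349  8.51630589] [-0.04871934  0.75167291 -0.0103151 ] 0.03520783141916087 30.04630208015442
```

```bash
python3 -c "
from station import *
print(close_job())"
```

```text
the job is handed in; nothing more can be done
None
```

The red (14 mm) runner fits: it went down to the bottom of the recess and I handed the job in at about 29 s with it gripped, upright and pressed onto the nut; I chose red from the recess width, so the yellow and blue runners were never touched.

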